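Hold the sprung fan guard open for a rotor swap

ROBOT

A 7-joint arm with a two-finger parallel gripper is mounted at the origin on the work surface. World frame = base frame: x ahead of the robot, y to its left, z up, the work surface at z = 0. Lengths are in mm, angles in rad, forces in N, time in s.
With the tool pointing down it reaches from about 400 to 900 mm from the base axis. Payload 5.6 kg.
Tool frame: the origin (TCP) lies midway between the tips of the shut fingers; the grasp point (between the pads) lies 19 mm behind it; z points along the fingers, y is the line along which they close (so a half turn about z gives the same grasp; the last joint's range is limited). The gripper opens to 92 mm and grips with 3 to 60 N. Pads are 20 mm wide; open, the fingers measure 128 mm over their backs; the gripper's body (75 mm by 189 mm) begins 69 mm behind the grasp point.
Start: joints at [-1.392, 0.468, -0.012, 1.603, 0.006, 1.071, -0.056], TCP at [143.032, 634.075, 214.592] pointing down, gripper open.
Joint ranges: [-2.53, 2.53], [-0.31, 2.02], [-1.57, 1.55], [0.28, 2.44], [-1.29, 4.43], [0.15, 1.84], [-2.92, 2.92]. Speed limits (rad/s): [2.57, 2.57, 3.14, 3.14, 3.14, 3.14, 3.14].

INTERFACE

Orientations are given as a rotation vector (axis times angle).
In Python, from cell import robot, grip, kin, viewer gives the robot as it stands. Calls block until the motion is done:
- robot.movep(position, orientation): joint-space move of the TCP to a pose.
- robot.servo_line(position, feed=150, rotation=None): straight line of the TCP; rotation=None keeps the orientation; feed is the mean speed in mm/s.
- robot.goto_joints(angles): joint-space move.
- grip(opening, newtons=None): opening from 0.0 (shut) to 1.0 (fully open); newtons is the grip in N (None keeps the last); returns when the fingers have stopped.
- robot.hold(seconds).
- kin.ik(position, orientation): joint angles nearest the present ones, or None.
- robot.observe(): the state.
- viewer.read_camera(name): name is "scene" or "top"; returns the picture (480x640x3 uint8, red, green, blue); there is no depth.
- viewer.camera_info(name): a dict with "camera_matrix" (3x3 intrinsics, pixels), "R" (3x3) and "t" (3): a world point X has camera coordinates R X + t. Camera axes: x right, y down, z forward; pixel columns grow to the right and rows downward; lengths in mm; the calibration is good to about 2 mm. A picture is of the moment at which its call begins. camera_info takes no time and is no camera call.
A pose or a line that the arm cannot do raises robot.IKError and nothing moves.
- robot.job_done(): hands the job in; it is judged then, once.
Trained networks look in the newest picture that a camera, given by its name, has taken for a name from the list of things; names that differ only in an ending like _2 or _b are one class to them, and where a whole thing is asked for, a point or a joint stands for the part that bears it (a point fixed in the world has none). Each returns a list of dicts, best first, with "confidence" (0 to 1); they miss things now and then, are a little off and sometimes report something else, mostly with a low value. They report only what shows in the picture. A call takes as long as a camera call. They do not tell look-alikes from the thing itself.
- viewer.silhouettes(name, camera): "mask" (480x640 bool, what is visible of it).
- viewer.pinpoint(name, camera): "at" ([x, y, z] in mm, in the coordinates of the camera as it stood for that picture, good to about 4 mm: a listed point, or the origin of a listed thing).
The state is a dict: "t": time; "joints": joint angles; "joint_velocities": joint speeds; "joint_torque": joint torques, N m; "tcp_pos": TCP position; "tcp_rot": TCP orientation; "contact_force": force on the tool from outside, world axes, zero at the start; "wrist_torque": the same for the moment, N m; "grip_width": opening from 0.0 (shut) to 1.0 (fully open); "grip_force": force on a finger pad.
Only numpy, scipy, OpenCV 4.12 (cv2) and the standard library are available. Lean on these libraries where they do the work, as an engineer would, in place of code of your own. Each camera call takes 0.05 s, during which the arm holds its last target. There are 200 camera calls.

TASK

A spare fan rotor (a round hub with blades) has been laid on the desk in front of the radiator bay it is meant for. Lift that bay's sprung guard by its tab and hold it steady, open at 60 degrees from shut, so that a colleague can reach in: finish while still holding it there, do not let go. Leave the other two guards shut and the things lying on the desk where they are.

Things in the scene. Friction and masses are not known exactly. Their poses are not given: they have to be found in the camera images.
- radiator: The fan radiator: a black block 130 x 385 mm and 56 mm high, lying flat and fixed to the desk, three fan bays in a row 125 mm apart on its top. Origin: centre of its underside, on the desk; x points across it from the tab side (front, facing the robot) to the hinge side, y along the row from bay 0 to bay 2, z up. Bay centres are at y = -125, 0 and +125 mm (bays 0, 1, 2). It may be turned up to 0.3 rad.
- rotor: The spare fan rotor: loose, white, 100 mm across and 22 mm high, a 42 mm round hub with seven tilted blades, lying flat. Origin: centre of its underside. It lies on the desk in front of one of the bays, about 180 mm towards the robot from the radiator's centre line and within 20 mm of that bay's middle. Like rotors are built into all three bays, under the guards.
- thermometer: A loose black digital thermometer, 68 x 48 x 26 mm, lying in front of another bay. Origin: centre of its underside. Bystander.
- mouse: A loose black computer mouse, 98 x 58 x 32 mm, lying in front of the third bay. Origin: centre of its underside. Bystander.
- screwdriver: A loose screwdriver, about 0.2 m long, lying on the desk beyond the bay 2 end of the radiator, handle towards the robot. Bystander.
- guard0 (a joint): Opening angle of the guard of bay 0, rad: 0 shut (level), grows as the tab side lifts, 1.57 upright, stop at 1.7. A spring of about 0.08 N m when shut, growing by 0.15 N m per rad, and the guard's weight of 0.10 to 0.17 kg push it shut from every angle; about 2 N at the tab holds it at 60 degrees.
- panel0: The guard of bay 0: a black frame with a steel wire grille, 128 mm from hinge to front edge, 117 mm wide, 5 mm thick, with its lift tab; one rigid piece. Origin: on the hinge axis, at the bay's middle; with the guard shut its axes are those of the radiator, and it turns with the guard.
- tab0 (a point): Centre of the free part of guard 0's lift tab: a black bar 16 mm wide (along the row), 14 mm thick, standing 45 mm out from the guard's front edge in the guard's plane, over free space. The point is 155 mm from the hinge axis (square to it) and, with the guard shut, 62 mm above the desk; the tab reaches 18 mm further out from here, and 27 mm back to the guard's edge. It moves with the guard.
- hinge0 (a point): Point on guard 0's hinge axis at the bay's middle, 60 mm above the desk, 63 mm to the far side of the radiator's centre line. The axis runs along the row (radiator's y). It stays where it is.
- guard1 (a joint): Opening angle of the guard of bay 1, rad: 0 shut (level), grows as the tab side lifts, 1.57 upright, stop at 1.7. A spring of about 0.08 N m when shut, growing by 0.15 N m per rad, and the guard's weight of 0.10 to 0.17 kg push it shut from every angle; about 2 N at the tab holds it at 60 degrees.
- panel1: The guard of bay 1: a black frame with a steel wire grille, 128 mm from hinge to front edge, 117 mm wide, 5 mm thick, with its lift tab; one rigid piece. Origin: on the hinge axis, at the bay's middle; with the guard shut its axes are those of the radiator, and it turns with the guard.
- tab1 (a point): Centre of the free part of guard 1's lift tab: a black bar 16 mm wide (along the row), 14 mm thick, standing 45 mm out from the guard's front edge in the guard's plane, over free space. The point is 155 mm from the hinge axis (square to it) and, with the guard shut, 62 mm above the desk; the tab reaches 18 mm further out from here, and 27 mm back to the guard's edge. It moves with the guard.
- hinge1 (a point): Point on guard 1's hinge axis at the bay's middle, 60 mm above the desk, 63 mm to the far side of the radiator's centre line. The axis runs along the row (radiator's y). It stays where it is.
- guard2 (a joint): Opening angle of the guard of bay 2, rad: 0 shut (level), grows as the tab side lifts, 1.57 upright, stop at 1.7. A spring of about 0.08 N m when shut, growing by 0.15 N m per rad, and the guard's weight of 0.10 to 0.17 kg push it shut from every angle; about 2 N at the tab holds it at 60 degrees.
- panel2: The guard of bay 2: a black frame with a steel wire grille, 128 mm from hinge to front edge, 117 mm wide, 5 mm thick, with its lift tab; one rigid piece. Origin: on the hinge axis, at the bay's middle; with the guard shut its axes are those of the radiator, and it turns with the guard.
- tab2 (a point): Centre of the free part of guard 2's lift tab: a black bar 16 mm wide (along the row), 14 mm thick, standing 45 mm out from the guard's front edge in the guard's plane, over free space. The point is 155 mm from the hinge axis (square to it) and, with the guard shut, 62 mm above the desk; the tab reaches 18 mm further out from here, and 27 mm back to the guard's edge. It moves with the guard.
- hinge2 (a point): Point on guard 2's hinge axis at the bay's middle, 60 mm above the desk, 63 mm to the far side of the radiator's centre line. The axis runs along the row (radiator's y). It stays where it is.
Not all that is in view belongs to the job. Of the things like the rotor, leave any that is green, red or turquoise; of the rest the larger one is meant.

How it is judged (in metres and radians):
At the end, for the whole second after the job is handed in: The guard of the bay with the spare rotor in front stands still at 60 degrees (53 to 67), carried by the robot (over 0.5 N) and nothing else; the other guards are shut (within 0.06 rad); rotor, thermometer, mouse and screwdriver are within 25 mm of where they lay (((y of rotor in the frame of radiator below -0.0625 m and value of joint guard0 between 0.925 and 1.17 rad and velocity of joint guard0 between -0.1 and 0.1 rad/s and (contact force between panel0 and the fingers above 0.5 N or contact force between panel0 and the arm above 0.5 N) and value of joint each of guard1, guard2 below 0.06 rad and contact force between panel0 and rotor below 0.1 N and contact force between panel0 and thermometer below 0.1 N and contact force between panel0 and mouse below 0.1 N and contact force between panel0 and screwdriver below 0.1 N) or (y of rotor in the frame of radiator between -0.0625 and 0.0625 m and value of joint guard1 between 0.925 and 1.17 rad and velocity of joint guard1 between -0.1 and 0.1 rad/s and (contact force between panel1 and the fingers above 0.5 N or contact force between panel1 and the arm above 0.5 N) and value of joint each of guard0, guard2 below 0.06 rad and contact force between panel1 and rotor below 0.1 N and contact force between panel1 and thermometer below 0.1 N and contact force between panel1 and mouse below 0.1 N and contact force between panel1 and screwdriver below 0.1 N) or (y of rotor in the frame of radiator above 0.0625 m and value of joint guard2 between 0.925 and 1.17 rad and velocity of joint guard2 between -0.1 and 0.1 rad/s and (contact force between panel2 and the fingers above 0.5 N or contact force between panel2 and the arm above 0.5 N) and value of joint each of guard0, guard1 below 0.06 rad and contact force between panel2 and rotor below 0.1 N and contact force between panel2 and thermometer below 0.1 N and contact force between panel2 and mouse below 0.1 N and contact force between panel2 and screwdriver below 0.1 N)) and distance of each of rotor, thermometer, mouse, screwdriver from where it was at the start of the episode below 0.025 m); the arm keeps its last pose, push and grip.
It fails at once if a guard of another bay than the rotor's is opened ((value of joint guard0 above 0.2 rad and not (y of rotor in the frame of radiator below -0.0625 m)) or (value of joint guard1 above 0.2 rad and not (y of rotor in the frame of radiator between -0.0625 and 0.0625 m)) or (value of joint guard2 above 0.2 rad and not (y of rotor in the frame of radiator above 0.0625 m))).
It fails at once if a thing lying on the desk is shifted by more than 40 mm (distance of any of rotor, thermometer, mouse, screwdriver from where it was at the start of the episode above 0.04 m).
It also fails if it takes over 40 s, if anything falls off the work surface, if the arm or the gripper's body presses on something with over 40 N, if the wrist force passes 120 N, or if a joint passes its speed limit or range.

## Working session

There is one attempt and no reset: what is moved stays moved. The work goes in short steps, each a Python script; the robot and the scene stay as the last script left them, time stands still between calls to the robot, and variables do not carry over. Pictures are saved under pics/ and viewed, at most 10 in all, crops included, and the job is handed in when it is done.

```bash
mkdir -p pics; cat > h.py <<'E'
import numpy as np, cv2
from cell import robot, grip, kin, viewer
def world(p,cam):
    c=viewer.camera_info(cam); return np.array(c["R"]).T@(np.array(p)-np.array(c["t"]))
def pix(X,cam):
    c=viewer.camera_info(cam); q=np.array(c["camera_matrix"])@(np.array(c["R"])@np.array(X)+np.array(c["t"])); return q[:2]/q[2]
def find(n,cam):
    return [(round(d["confidence"],2),world(d["at"],cam).round(1),pix(world(d["at"],cam),cam).round()) for d in viewer.pinpoint(n,cam)]
E
python3 - <<'E'
from h import *
ims=[]
for c in("top","scene"):
    im=viewer.read_camera(c); cv2.imwrite(f"pics/{c}0.png",im[:,:,::-1])
    for n in("radiator","rotor","thermometer","mouse","screwdriver","tab0","tab1","tab2","hinge0","hinge1","hinge2"):
        print(c,n,*find(n,c))
E
```

```text
top radiator (0.9, array([582.9,  28.3,   3.1]), array([340., 210.])) (0.45, array([ 4.033e+02, -1.690e+01, -1.000e-01]), array([362., 298.]))
top rotor (0.94, array([ 6.210e+02, -2.634e+02,  5.000e-01]), array([482., 191.])) (0.74, array([ 324.3, -132.9,    1.5]), array([421., 338.])) (0.64, array([401.6, -14.7,  -2.6]), array([361., 299.])) (0.64, array([ 404.2, -267.7,   -3.9]), array([486., 298.])) (0.62, array([ 273.8, -229. ,    1.1]), array([469., 363.]))
top thermometer (0.69, array([ 4.299e+02, -1.135e+02,  1.000e-01]), array([410., 285.])) (0.51, array([ 514.8, -107.6,   58.6]), array([412., 241.]))
top mouse (0.62, array([381.2, 122.8,   0.7]), array([293., 309.])) (0.31, array([620.9, 172.3,  58.6]), array([266., 187.]))
top screwdriver (0.79, array([504.1, 329.4,  -1.4]), array([193., 249.]))
top tab0 (0.76, array([ 518.6, -109.1,   59.2]), array([413., 239.])) (0.75, array([472.9, 135.2,  59.7]), array([285., 264.])) (0.59, array([490.6,  12.9,  60.6]), array([349., 254.]))
top tab1 (0.76, array([ 518.6, -109.1,   59.2]), array([413., 239.])) (0.75, array([472.9, 135.2,
[... 1930 characters left out ...]
), array([221., 215.])) (0.69, array([492.9,   9.8,  59.5]), array([285., 226.])) (0.67, array([472. , 141.9,  66.2]), array([355., 236.]))
scene hinge0 (0.83, array([648.3,  39.8,  58.8]), array([266., 300.])) (0.74, array([625.5, 163.2,  57.8]), array([338., 312.])) (0.59, array([665.9, -82.5,  57.2]), array([198., 286.]))
scene hinge1 (0.83, array([648.3,  39.8,  58.8]), array([266., 300.])) (0.74, array([625.5, 163.2,  57.8]), array([338., 312.])) (0.59, array([665.9, -82.5,  57.2]), array([198., 286.]))
scene hinge2 (0.83, array([648.3,  39.8,  58.8]), array([266., 300.])) (0.74, array([625.5, 163.2,  57.8]), array([338., 312.])) (0.59, array([665.9, -82.5,  57.2]), array([198., 286.]))
```

View pics/top0.png

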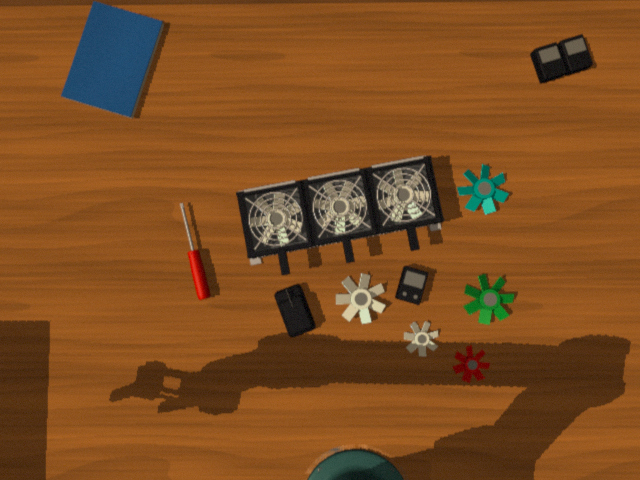

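View pics/scene0.png

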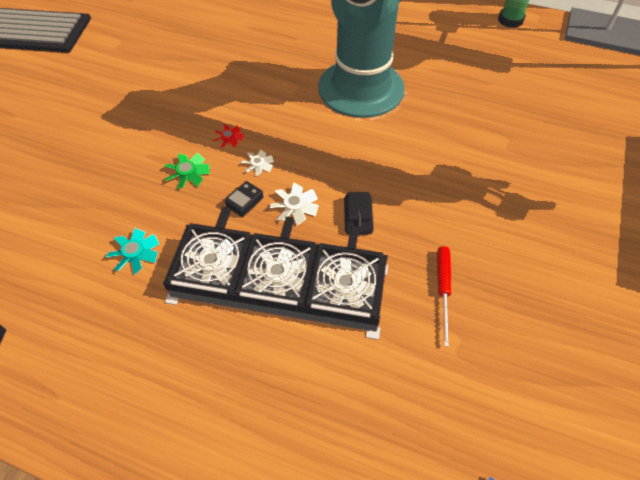

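The rotor-like things in the top picture are turquoise (484,189), green (489,298), red (471,364), small white (421,338) and larger white (361,299). The larger white one fits, since the coloured ones are excluded and it is the larger of the rest. It lies in front of bay 1, the middle bay with its tab at (349,254). I'll confirm that with a crop and check arm reachability in the same step.

```bash
cat >> h.py <<'E'
from scipy.spatial.transform import Rotation as Ro
psi=0.183
f=np.array([np.cos(psi),np.sin(psi),0]); row=np.array([-np.sin(psi),np.cos(psi),0]); up=np.array([0,0,1.])
hinge=np.array([646.5,40.5,60.])
def tab(th,off=0):   # tab centre at opening angle th (62 mm up when shut)
    return hinge-f*(155*np.cos(th)-2*np.sin(th))+up*(155*np.sin(th)+2*np.cos(th))
def pose(g,a,s=1):   # grasp point g, tool pitched a below level, TCP pose
    z=np.cos(a)*f-np.sin(a)*up; y=s*row; x=np.cross(y,z)
    return g+19*z, Ro.from_matrix(np.c_[x,y,z]).as_rotvec()
E
python3 - <<'E'
from h import *
im=viewer.read_camera("top"); cv2.imwrite("pics/crop.png",cv2.resize(im[150:380,230:520],None,fx=2.6,fy=2.6,interpolation=2)[:,:,::-1])
print("tab1",tab(0),pix(tab(0),"top"),pix(tab(0),"scene"))
d=np.array([401.5,-14,0])-(hinge-63*f); print("rotor in radiator",d@f,d@row)
for s in(1,-1):
  for a in(20,30,40,50,60,70,80,90):
    r=np.radians
    q=[kin.ik(*pose(tab(r(t)),r(a+t),s)) for t in range(0,61,15)]
    print(s,a,[None if k is None else np.round(k,2).tolist() for k in (q[0],q[4])],[k is not None for k in q])
E
```

```text
tab1 [494.08816248  12.29305436  62.        ] [349.26294318 252.26733563] [286.03197669 225.76871753]
rotor in radiator -187.82695955436475 -9.004796539237454
1 20 [None, [-0.55, 0.32, 0.55, 1.99, -0.29, 0.72, 1.92]] [False, False, False, True, True]
1 30 [None, [-0.48, 0.4, 0.47, 1.86, -0.22, 0.94, 1.85]] [False, False, True, True, True]
1 40 [None, [-0.4, 0.49, 0.39, 1.72, -0.17, 1.14, 1.8]] [False, False, True, True, True]
1 50 [None, [-0.34, 0.58, 0.32, 1.59, -0.13, 1.34, 1.77]] [False, True, True, True, True]
1 60 [None, [-0.3, 0.68, 0.27, 1.47, -0.1, 1.54, 1.75]] [False, True, True, True, True]
1 70 [[0.35, 0.45, -0.48, 2.31, 1.11, 0.17, 0.63], [-0.26, 0.78, 0.23, 1.35, -0.07, 1.72, 1.73]] [True, True, True, True, True]
1 80 [[-0.25, 0.42, 0.19, 2.23, -0.3, 0.34, 1.95], None] [True, True, True, True, False]
1 90 [[-0.33, 0.48, 0.29, 2.11, -0.25, 0.58, 1.89], None] [True, True, True, True, False]
-1 20 [None, [-0.81, 0.39, 0.88, 2.0, -0.49, 0.76, -1.04]] [False, False, False, True, True]
-1 30 [None, [-0.76, 0.49, 0.87, 1.87, -0.44, 0.99, -1.09]] [False, False, True, True, True]
-1 40 [None, [-0.7, 0.58, 0.82, 1.74, -0.4, 1.19, -1.13]] [False, False, True, True, True]
-1 50 [None, [-0.64, 0.68, 0.79, 1.62, -0.37, 1.39, -1.14]] [False, True, True, True, True]
-1 60 [None, [-0.6, 0.79, 0.78, 1.49, -0.36, 1.58, -1.14]] [False, True, True, True, True]
-1 70 [[0.32, 0.44, -0.45, 2.31, 1.07, 0.16, -2.48], [-0.57, 0.9, 0.79, 1.37, -0.35, 1.77, -1.12]] [True, True, True, True, True]
-1 80 [[-0.56, 0.47, 0.58, 2.25, -0.73, 0.41, -0.78], None] [True, True, True, True, False]
-1 90 [[-0.67, 0.57, 0.73, 2.13, -0.62, 0.66, -0.9], None] [True, True, True, True, False]
```

View pics/crop.png

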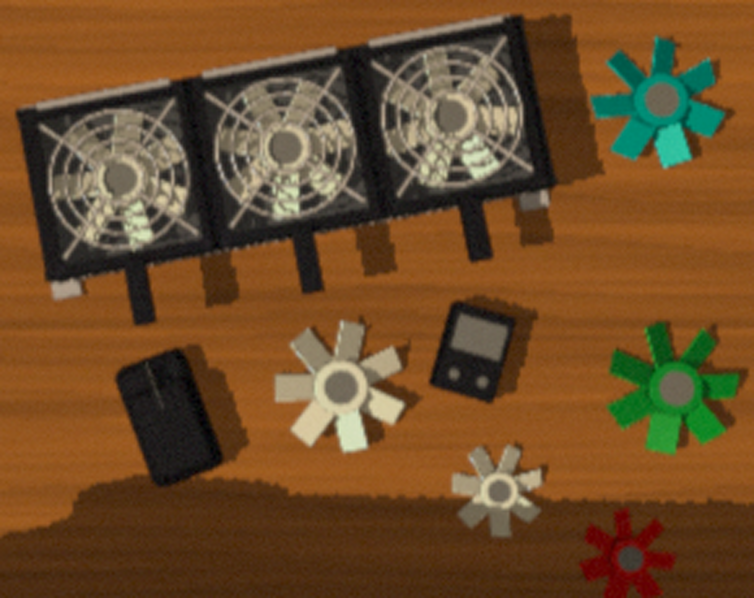

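The crop shows the larger white rotor at (341,388), in front of the middle guard's tab at (308,262). The target is bay 1, so I'll go above tab1 and take a close look.

```bash
python3 - <<'E'
from h import *
r=np.radians
robot.movep(*pose(tab(0)+up*110,r(83),1))
grip(0.55,15)
o=robot.observe(); print(np.round(o["joints"],2),o["tcp_pos"],o["t"],o["contact_force"])
for c in("top","scene"):
    im=viewer.read_camera(c); print(c,*find("tab1",c))
    u,v=pix(tab(0),c).astype(int); 
    cv2.imwrite(f"pics/{c}1.png",cv2.resize(im[v-90:v+90,u-110:u+110],None,fx=3,fy=3)[:,:,::-1])
p,ro=pose(tab(0),r(83)); print(kin.ik(p,ro) is not None,[kin.ik(*pose(tab(r(t)),r(83+42*t/60))) is not None for t in range(0,66,10)])
E
```

```text
[-0.55  0.24  0.53  2.15 -0.22  0.68  1.88] [496.3853116   12.69127746 153.16471921] 4.5417 [0.71957859 0.74613397 0.24895441]
top (0.98, array([473.2, 137.1,  58.8]), array([284., 263.])) (0.64, array([647.8,  43.7,  57.9]), array([332., 173.]))
scene (0.88, array([ 515.2, -110.9,   60.4]), array([223., 216.])) (0.83, array([494.6,  12.2,  61.1]), array([286., 226.])) (0.76, array([468. , 141.3,  65.4]), array([356., 234.]))
True [True, True, True, True, True, True, True]
```

View pics/scene1.png

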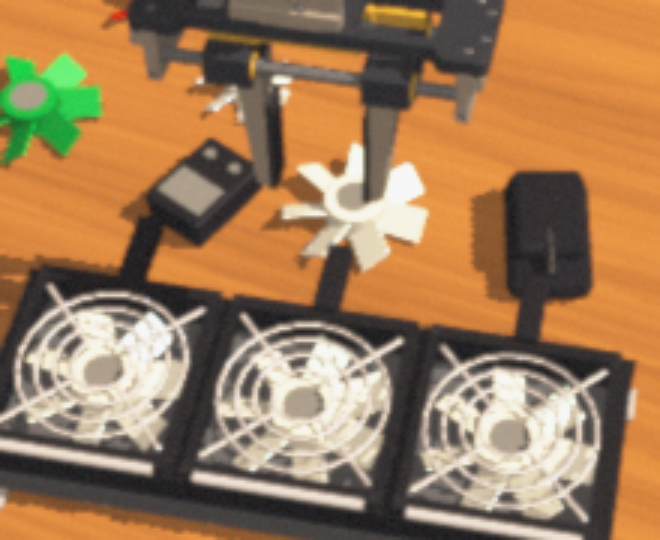

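The enlarged picture shows the open fingers, tips near (275,185) and (380,195), over the middle tab at (332,280). The network puts tab1 within 1 mm of my model, so I'll descend and grip.

```bash
python3 - <<'E'
from h import *
r=np.radians
p,ro=pose(tab(0),r(83))
robot.servo_line(p,feed=80)
o=robot.observe(); print(o["contact_force"])
grip(0.0,15); robot.hold(.2)
o=robot.observe(); print(o["grip_width"]*92,o["grip_force"],o["contact_force"],o["t"])
if 12<o["grip_width"]*92<22:
    for t in range(5,16,5):
        p,ro=pose(tab(r(t)),r(83+42*t/60)); robot.servo_line(p,feed=50,rotation=ro)
        o=robot.observe(); print(t,o["grip_width"]*92,o["grip_force"],np.round(o["contact_force"],1),np.round(o["wrist_torque"],2))
im=viewer.read_camera("scene"); u,v=pix(tab(0),"scene").astype(int)
cv2.imwrite("pics/s2.png",cv2.resize(im[v-110:v+90,u-110:u+110],None,fx=3,fy=3)[:,:,::-1])
E
```

```text
[-0.97426679 -0.02404493 -0.46002438]
16.00829764828364 14.998328536748886 [-0.43853845  5.1021529  -0.43956048] 7.0833
5 16.15753299908343 14.999505132436752 [ 0.4  5.4 -1.6] [1.18 0.1  0.09]
10 15.977617356463684 14.99960482120514 [ 0.7  5.8 -1.8] [1.21 0.03 0.08]
15 15.774583589178862 14.999666064977646 [-0.2  4.8 -1.4] [ 1.23  0.08 -0.05]
```

View pics/s2.png

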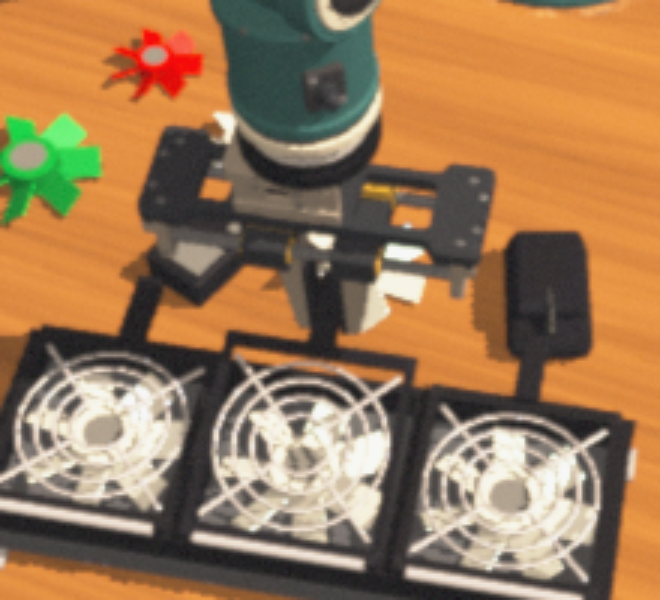

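The tab at (322,310) is held between the fingers and the middle guard is lifting, while its neighbours stay shut. I'll carry on to 60 degrees.

```bash
python3 - <<'E'
from h import *
r=np.radians
for t in range(20,61,5):
    p,ro=pose(tab(r(t)),r(83+42*t/60)); robot.servo_line(p,feed=50,rotation=ro)
    o=robot.observe(); print(t,round(o["grip_width"]*92,1),np.round(o["contact_force"],1),np.round(o["wrist_torque"],2),round(o["t"],1))
robot.hold(.4)
for c in("scene","top"):
    im=viewer.read_camera(c); print(c,"tab",*find("tab1",c)); print("rotor",*find("rotor",c)); print("therm",*find("thermometer",c))
    if c=="scene": u,v=pix(tab(0),c).astype(int); cv2.imwrite("pics/s3.png",cv2.resize(im[v-110:v+90,u-110:u+110],None,fx=3,fy=3)[:,:,::-1])
print(tab(r(60)),robot.observe()["tcp_pos"],p)
E
```

```text
20 16.0 [-1.5  5.1 -1. ] [ 1.21  0.1  -0.1 ] 8.8
25 15.7 [-1.7  6.2 -1.8] [ 1.17  0.04 -0.2 ] 9.2
30 15.9 [-1.3  4.2 -0.6] [ 1.19  0.18 -0.29] 9.6
35 15.8 [-2.   6.  -0.6] [ 1.13  0.25 -0.38] 10.1
40 16.0 [-3.5  4.8 -0.9] [ 1.1   0.4  -0.42] 10.5
45 16.2 [-3.8  4.7 -0.9] [ 1.1   0.4  -0.52] 10.9
50 15.7 [-4.9  5.4 -0.5] [ 1.05  0.52 -0.63] 11.3
55 15.9 [-4.7  4.9  1.6] [ 0.96  0.67 -0.68] 11.7
60 16.1 [-4.3  5.5  2.2] [ 1.05  0.76 -0.78] 12.1
scene tab (0.88, array([468.3, 136.2,  62.1]), array([353., 235.]))
rotor (0.63, array([401.9, -13.1,   0.6]), array([294., 206.])) (0.62, array([ 623. , -262.2,    2.7]), array([133., 253.]))
therm
top tab (0.77, array([566.4,  29.5, 192.4]), array([343., 205.])) (0.62, array([ 515.6, -107.8,   60.4]), array([412., 241.]))
rotor (0.85, array([ 324.5, -130.6,   -1. ]), array([419., 338.])) (0.75, array([ 405. , -266.6,   -3.2]), array([486., 297.])) (0.7, array([ 4.054e+02, -1.760e+01,  3.000e-01]), array([363., 297.])) (0.61, array([ 622.8, -262.2,   -2.3]), array([481., 191.])) (0.55, array([ 273.3, -231.8,    4.2]), array([471., 364.]))
therm (0.66, array([ 4.303e+02, -1.132e+02, -2.000e-01]), array([410., 285.]))
[571.99721057  26.7117263  195.23393759] [559.6487129   26.54115927 179.1380902 ] [561.28123035  24.72851373 179.67004875]
```

View pics/s3.png

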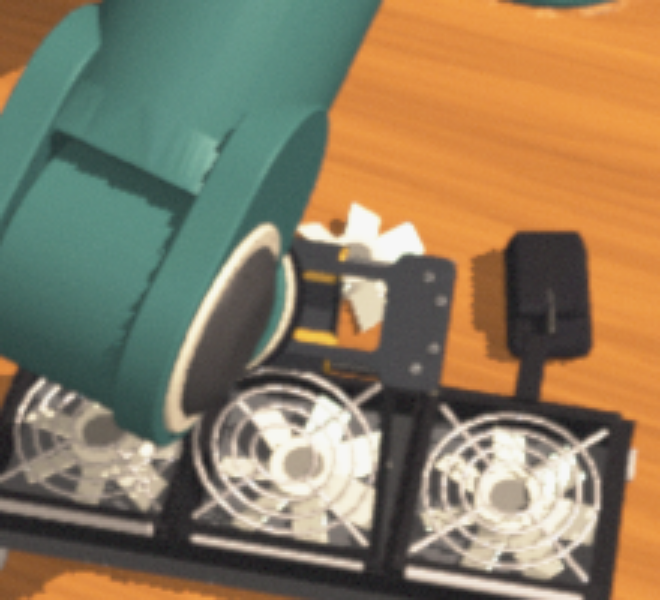

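The scene view shows the hand over bay 1 and mostly hides the guard. The grip width is still 16 mm and the top network puts tab1 at z=192, about 58°. I'll check in the top view with the modelled 60° and 0° outlines overlaid.

```bash
python3 - <<'E'
from h import *
for c in("top","scene"):
    im=viewer.read_camera(c).copy()
    u,v=pix(tab(0),c).astype(int)-[0,20]; b=cv2.resize(im[v-90:v+90,u-110:u+110],None,fx=3,fy=3)
    for th,col in((60,(0,255,0)),(0,(255,0,0))):
        t=np.radians(th)
        P=[pix(hinge+(-f*np.cos(t)+up*np.sin(t))*d+row*s,c) for d,s in((0,-58),(128,-58),(128,58),(0,58))]
        cv2.polylines(b,[((np.array(P)-[u-110,v-90])*3).astype(np.int32)],True,col,1)
    cv2.imwrite(f"pics/{c}4.png",b[:,:,::-1])
E
python3 -c "
import cv2,numpy as np
a=[cv2.imread(f'pics/{c}4.png') for c in('top','scene')]
cv2.imwrite('pics/both4.png',cv2.resize(np.hstack(a),(800,327)))"
```

```text
(no output)
```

View pics/both4.png

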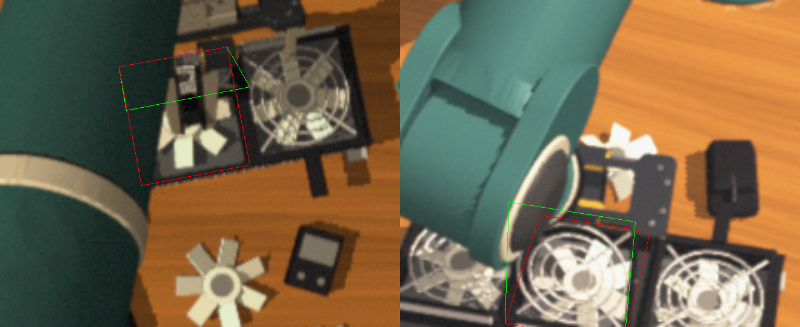

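In the left half, the top view, the built-in rotor of bay 1 is uncovered and the guard's edge lies on the green 60° outline, with the tab in the fingers near (190,100). In the right half, the grille fills the green outline. The spare rotor and thermometer have not moved, and the other guards are shut. I'm handing it in.

```bash
python3 - <<'E'
from h import *
robot.hold(.3); o=robot.observe(); print(o["grip_width"]*92,np.abs(o["joint_velocities"]).max(),o["t"])
print(robot.job_done())
E
```

```text
15.90109886755218 0.0013107057244888928 13.3167
the job is handed in; nothing more can be done
None
```

I lifted the bay 1 guard (the one with the spare rotor in front) by its tab, was holding it still in the gripper at about 60° when I handed the job in at 13.3 s, and saw no movement of the other guards or the things on the desk in the pictures; the judge gave no verdict.

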